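# Set the code wheels and unlatch the coffee box

### The job

Unlock the green coffee box: roll the left wheel of its code lock to two dots and the right wheel to five (left and right as seen from the robot), each group squarely on top, and leave the middle wheel on its three dots. Then slide the latch by its post fully to the left, as far as it goes, and let go. Work by light thumb pressure, never more than about 12 N on the box, and leave the other things on the table alone.

Things in the scene. Friction and masses are not known exactly. Their poses are not given: they have to be found in the camera images.
- box: green enamel box, 180 (x) x 210 (y) mm over the lid, fixed. Origin at the centre of its underside; x away from the robot, y to the left, z up. On its lid is a steel lock plate, top 98 mm above the origin. Three wheels stand out of it, axles at x = +15 mm, y = +50 (left), 0 (middle), -50 (right).
- lock_plate (a point): centre of the lock plate's top, 160 (x) x 190 (y) mm; axes as the box's. Nearer the robot than the wheels the latch runs along y at x = -50 mm; its keeper, 40 mm long in x, 8 mm in y, 11 mm high, stands at y = -84 mm. The latch moves over 4 mm only when all three wheels are on the code (two, three, five).
- wheel_l (a joint): left (+y) white code wheel, 44 mm diameter, 20 mm wide, axle along box y. Groups of 1 to 6 black dots, parted by thin lines, lie round its rim; the number is the group on top, level with the ridges beside it. Value = 0.8 x (dots - 1) rad, stops at -0.3 and 4.3; grows as the rim's top is rolled to box +x (away from the robot), 22 mm per rad; about 3 N at the rim turns it; it stays where left. Set to 2.
- wheel_m (a joint): middle white code wheel, 44 mm diameter, 20 mm wide, axle along box y. Groups of 1 to 6 black dots, parted by thin lines, lie round its rim; the number is the group on top, level with the ridges beside it. Value = 0.8 x (dots - 1) rad, stops at -0.3 and 4.3; grows as the rim's top is rolled to box +x (away from the robot), 22 mm per rad; about 3 N at the rim turns it; it stays where left. Starts on 3, to stay.
- wheel_r (a joint): right (-y) white code wheel, 44 mm diameter, 20 mm wide, axle along box y. Groups of 1 to 6 black dots, parted by thin lines, lie round its rim; the number is the group on top, level with the ridges beside it. Value = 0.8 x (dots - 1) rad, stops at -0.3 and 4.3; grows as the rim's top is rolled to box +x (away from the robot), 22 mm per rad; about 3 N at the rim turns it; it stays where left. Set to 5.
- read_l (a point): middle of the top of the left wheel at its middle height, 12 mm above the lock plate. Fixed to the box: the real rim stands up to 3.5 mm higher or lower, differently for each wheel and run, and must be found by feel. The axle is sprung and sinks 1 mm per 8 N, 4 mm at most. Axes as the box's.
- read_m (a point): middle of the top of the middle wheel at its middle height, 12 mm above the lock plate. Fixed to the box: the real rim stands up to 3.5 mm higher or lower, differently for each wheel and run, and must be found by feel. The axle is sprung and sinks 1 mm per 8 N, 4 mm at most. Axes as the box's.
- read_r (a point): middle of the top of the right wheel at its middle height, 12 mm above the lock plate. Fixed to the box: the real rim stands up to 3.5 mm higher or lower, differently for each wheel and run, and must be found by feel. The axle is sprung and sinks 1 mm per 8 N, 4 mm at most. Axes as the box's.
- latch (a joint): travel of the latch in m: 0 locked, 0.024 fully open at its stop; grows as the latch slides to the left (box +y). Slides with about 2 N of friction.
- latch_post (a point): centre of the top of the latch's upright round steel post, 14 mm in diameter, top 36 mm above the lock plate; it moves with the latch and is sprung along y, giving 1 mm per 3 N, 5 mm at most. Its foot is 26 x 26 mm, 5.5 mm high; a flat bolt 16 mm wide, 3.5 mm high runs from it 76 mm to box -y: push on the post above these.
- jebena: clay coffee pot with spout and handle, 132 mm across the belly, 165 mm over spout and handle, 185 mm high, loose on its ring; origin at the centre of its underside, z up. Not to be moved.
- stand: white ceramic ring under the pot, 112 mm across, 14 mm high, fixed; origin at the centre of its underside.
- cup: loose small white cup, 62 mm across, 50 mm high; origin at the centre of its underside, z up. Not to be moved.
- tongs: loose small steel tongs lying along their own x, 160 mm long, 40 mm wide, 12 mm high; origin under the middle. Not to be moved.
- caddy: grey plastic caddy with a drawer towards the robot, 170 x 150 x 120 mm, fixed; origin at the centre of its underside.

How it is judged:
On the way:
1. left wheel on two dots, middle on three, right on five, the latch still locked (value of joint wheel_l between 0.6 and 1 rad and value of joint wheel_m between 1.4 and 1.8 rad and value of joint wheel_r between 3 and 3.4 rad and value of joint latch below 0.008 m), for 0.2 s.
At the end, for the whole second after the job is handed in: The wheels stand within 0.2 rad (a quarter of the step between numbers) of two, three and five dots, the latch is open by at least 21 of its 24 mm, nothing touches the box, and pot, cup and tongs are within 20 mm of where they were (value of joint wheel_l between 0.6 and 1 rad and value of joint wheel_m between 1.4 and 1.8 rad and value of joint wheel_r between 3 and 3.4 rad and value of joint latch above 0.021 m and distance of each of jebena, cup, tongs from where it was at the start of the episode below 0.02 m and contact force between the fingers and box below 0.2 N).
It fails at once if the box, its wheels or latch pressed with more than 16 N (contact force between any of the fingers, the arm and box above 16 N).
It fails at once if the middle wheel rolled off its three dots by more than 0.2 rad (not (value of joint wheel_m between 1.4 and 1.8 rad)).
It fails at once if pot, cup or tongs shifted by more than 20 mm or pot or cup tipped (distance of any of jebena, cup, tongs from where it was at the start of the episode above 0.02 m or angle between any of jebena, cup's own z axis and vertical above 0.3 rad).
It also fails if it takes over 69 s, if anything falls off the work surface, if the arm or the gripper's body presses on something with over 40 N, if the wrist force passes 120 N, or if a joint passes its speed limit or range.

### The arm

A 6-joint arm with a two-finger parallel gripper is mounted at the origin on the work surface. World frame = base frame: x ahead of the robot, y to its left, z up, the work surface at z = 0. Lengths are in m, angles in rad, forces in N, time in s.
With the tool pointing down it reaches from about 0.25 to 0.725 m from the base axis. Payload 4 kg.
Tool frame: the origin (TCP) lies midway between the tips of the shut fingers; the grasp point (between the pads) lies 19 mm behind it; z points along the fingers, y is the direction in which the jaws open and shut (so a half turn about z gives the same grasp; the last joint's range is limited). The gripper opens to 85 mm and grips with 20 to 120 N. Pads are 22 mm wide; open, the fingers measure 114 mm over their backs; the gripper's body (76 mm by 85 mm) begins 54 mm behind the grasp point. The pads swing forward as they close: fully open they stand 13 mm farther back than shut.
Start: joints at [-1.128, 0.241, 0.005, 1.335, 0, 1.571], TCP at [0.214, -0.452, 0.231] pointing down, gripper open.
Joint ranges: [-2.72, 2.72], [-1.05, 1.87], [-1.09, 1.28], [-1.99, 2.15], [-1.42, 1.44], [-3.14, 3.14]. Speed limits (rad/s): [2.79, 2.79, 3.14, 3.14, 3.14, 3.14].

### API

Orientations are given as a unit quaternion [x, y, z, w].
In Python, from workcell import get_obs, camera, camera_model, job_done, masks_of gives the robot as it stands.
- The arm moves only by the tool jog_arm, never from a script. Its argument "deltas" is a list that holds one entry, the list of rows, each a list of 7 numbers: the shift along the tool's x, y, z in mm, then the turn, a rotation vector about the tool's x, y, z in degrees, then the finger opening in mm, from 0 to 85.4. A call has 1 to 5 rows; each row shifts and turns the pose as measured when the row begins, along the tool's axes as they then stand; what a row does not reach is not made up. A row lasts 1/10 s, in which the tool goes at most 50 mm and 8.59 degrees, less where a joint would pass 70% of its speed; a pose out of reach is approached as far as the arm can. A call with a gripper value outside its range is refused whole. The fingers move at their own pace and stop on an object; the grip force is fixed at half the most. Time passes only in rows, so rows that do not move let the fingers close. It gives the time, the measured TCP pose, the force and the opening at its end, in the units of the state.
- get_obs(): the state, without advancing time (a new reading comes with each control period).
- camera(name): name is "scene" or "side" or "wrist"; returns the picture (480x640x3 uint8, red, green, blue); there is no depth.
- camera_model(name): a dict with "fovy" (degrees; the focal length in pixels is half the picture's height over the tangent of half this angle, whatever the lens; pixels are square), "cx", "cy" (the principal point, pixels), "pose" (4x4, takes a point from camera to world coordinates); the wrist camera has in their place "T_tool_cam" (4x4, takes a point from camera to tool coordinates, whose origin is the TCP and whose axes are the flange's). Camera axes: x right, y down, z forward; pixel columns grow to the right and rows downward; lengths in m; the calibration is good to about 2 mm. A picture is of the moment at which its call begins: read the wrist's pose just before it. camera_model takes no time and is no camera call.
- job_done(): hands the job in, once; it reports no verdict.
Trained networks look in the newest picture that a camera, given by its name, has taken for a name from the list of things; names that differ only in an ending like _2 or _b are one class to them, and where a whole thing is asked for, a point or a joint stands for the part that bears it (a point fixed in the world has none). Each returns a list of dicts, best first, with "conf" (0 to 1); they miss things now and then, are a little off and sometimes report something else, mostly with a low value. They report only what shows in the picture. A call takes as long as a camera call.
- masks_of(target, camera): "pixels" (480x640 bool, what is visible of it) and "at" ([column, row] in pixels, amid what is visible of it).
The state is a dict: "clock": time; "joint_pos": joint angles; "joint_vel": joint speeds; "tau": joint torques, N m; "eef_pos": TCP position; "tool_rot": TCP orientation; "ft_force": force on the tool from outside, world axes, zero at the start; "ft_torque": the same for the moment, N m; "grip_width": finger opening in m.
Only numpy, scipy, OpenCV 4.12 (cv2) and the standard library are available. Lean on these libraries where they do the work, as an engineer would, in place of code of your own. Each camera call takes 0.05 s, during which the arm holds its last target. There are 200 camera calls.

## Working session

There is one attempt and no reset: what is moved stays moved. The work goes in short steps, Python scripts to look and compute and a tool call to move; the robot and the scene stay as the last step left them, time stands still between calls to the robot, and variables do not carry over. Pictures are saved under pics/ and viewed, about 8 in all and at most 12, crops included, and the job is handed in when it is done.

Besides the shell and the picture viewer there is one more tool, called after "Request:" as name([rows], argument=value, ...), one row to a line, values as JSON. jog_arm: Moves the arm, as the interface text tells. Its arguments: {"type":"object","properties":{"deltas":{"type":"array"}},"required":["deltas"]}

```bash
mkdir -p pics
cat > h.py <<'E'
import numpy as np, cv2
from workcell import *
from scipy.spatial.transform import Rotation as R
def K(m):
    f=240/np.tan(np.radians(m['fovy'])/2); return np.array([[f,0,m['cx']],[0,f,m['cy']],[0,0,1]])
def pose(name):
    m=camera_model(name)
    if 'pose' in m: return K(m),np.array(m['pose'])
    o=get_obs(); T=np.eye(4); T[:3,:3]=R.from_quat(o['tool_rot']).as_matrix(); T[:3,3]=o['eef_pos']
    return K(m),T@np.array(m['T_tool_cam'])
def proj(k,T,P):
    P=np.atleast_2d(P); c=(P-T[:3,3])@T[:3,:3]; q=c@k.T; return q[:,:2]/q[:,2:]
def ray(k,T,uv,z):
    d=T[:3,:3]@np.linalg.inv(k)@np.array([uv[0],uv[1],1.]); return T[:3,3]+d*(z-T[2,3])/d[2]
def save(n,im): cv2.imwrite('pics/'+n,im[:,:,::-1])
E
python3 - <<'E'
from h import *
o=get_obs(); print({k:np.round(v,3) for k,v in o.items()})
for c in ['scene','side']:
    k,T=pose(c); im=camera(c); save(c+'0.png',im); print(c,k[0,0],np.round(T,3).tolist())
    for n in ['box','wheel_l','wheel_m','wheel_r','latch_post','lock_plate']:
        print(n,[(round(d['conf'],2),np.round(d['at'],0).tolist(),int(d['pixels'].sum())) for d in masks_of(n,c)[:4]])
print(camera_model('wrist'))
E
```

```text
{'clock': np.float64(0.0), 'joint_pos': array([-1.128,  0.241,  0.004,  1.335,  0.   ,  1.571]), 'joint_vel': array([-0.001, -0.001, -0.   ,  0.   ,  0.   ,  0.   ]), 'tau': array([ 1.0000e-03, -3.7232e+01,  2.5241e+01,  1.7000e-02,  0.0000e+00,
        0.0000e+00]), 'eef_pos': array([ 0.214, -0.451,  0.23 ]), 'tool_rot': array([ 0.976,  0.22 , -0.   , -0.001]), 'ft_force': array([-0.315, -0.14 , -0.096]), 'ft_torque': array([ 0.023,  0.002, -0.023]), 'grip_width': np.float64(0.086)}
scene 574.3411925694905 [[0.328, 0.489, -0.808, 1.681], [0.944, -0.19, 0.269, -0.4], [-0.022, -0.851, -0.524, 0.878], [0.0, 0.0, 0.0, 1.0]]
box [(0.85, [348.0, 266.0], 5699)]
wheel_l [(0.62, [334.0, 251.0], 51), (0.39, [371.0, 241.0], 89)]
wheel_m [(0.62, [334.0, 251.0], 51), (0.39, [371.0, 241.0], 89)]
wheel_r [(0.62, [334.0, 251.0], 51), (0.39, [371.0, 241.0], 89)]
latch_post [(0.37, [340.0, 225.0], 63), (0.25, [349.0, 264.0], 5593)]
lock_plate [(0.96, [350.0, 262.0], 5814), (0.62, [494.0, 246.0], 2416)]
side 454.0577420623323 [[-0.939, -0.191, 0.285, 0.225], [-0.343, 0.549, -0.762, 0.776], [-0.011, -0.814, -0.581, 0.745], [0.0, 0.0, 0.0, 1.0]]
box [(0.76, [308.0, 284.0], 7234)]
wheel_l [(0.67, [288.0, 275.0], 168), (0.4, [297.0, 265.0], 112)]
wheel_m [(0.67, [288.0, 275.0], 168), (0.4, [297.0, 265.0], 112)]
wheel_r [(0.67, [288.0, 275.0], 168), (0.4, [297.0, 265.0], 112)]
latch_post []
lock_plate [(0.95, [306.0, 284.0], 7314)]
{'fovy': 62.96917594076996, 'cx': 323.3910495718993, 'cy': 241.41044573700066, 'T_tool_cam': array([[ 3.10282968e-04, -9.46019787e-01, -3.24108727e-01,
         8.38419707e-02],
       [ 9.99999945e-01,  3.32243252e-04, -1.24209548e-05,
         2.03077826e-04],
       [ 1.19433407e-04, -3.24108706e-01,  9.46019837e-01,
        -1.42736956e-01],
       [ 0.00000000e+00,  0.00000000e+00,  0.00000000e+00,
         1.00000000e+00]])}
```

View pics/scene0.png

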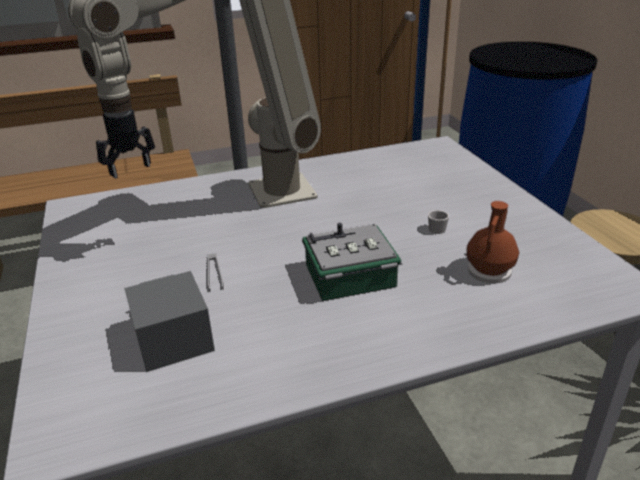

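View pics/side0.png

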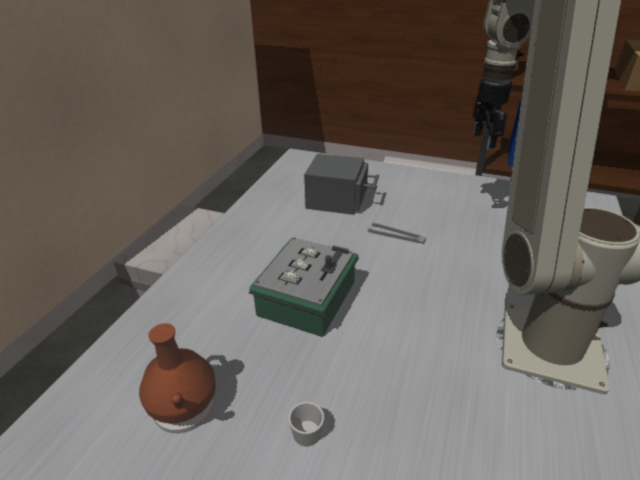

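The scene picture shows the box with wheels r/m/l at about (334,251), (353,247) and (372,243), and the post at (340,228). In the side view the wheels are at about (310,252), (300,264) and (290,277). The pot, cup and tongs stand clear of the box.

Run:
```python
from h import *
for c,l in [('scene',[(334,251),(353,247),(372,243)]),('side',[(310,252),(300,264),(290,277)])]:
    k,T=pose(c); P=np.array([ray(k,T,p,.108) for p in l]); print(P.round(3)); d=P[2]-P[0]; print('yaw',np.degrees(np.arctan2(-d[0],d[1])))
k,T=pose('side');print([ray(k,T,p,0.03).round(3) for p in [(305,430),(397,233)]])
o=get_obs();print(R.from_quat(o['tool_rot']).as_matrix().round(3))
```

```text
[[ 0.567 -0.015  0.108]
 [ 0.567  0.035  0.108]
 [ 0.566  0.086  0.108]]
yaw 0.14633884939348712
[[ 0.545 -0.005  0.108]
 [ 0.55   0.044  0.108]
 [ 0.553  0.093  0.108]]
yaw -4.929755511857875
[array([0.41 , 0.373, 0.03 ]), array([ 0.389, -0.261,  0.03 ])]
[[ 0.904  0.429  0.   ]
 [ 0.429 -0.904 -0.   ]
 [ 0.     0.    -1.   ]]
```

Request:
jog_arm([
  [[40, -30, 0, 0, 0, 0, 0], [40, -30, 0, 0, 0, 0, 0], [40, -30, 0, 0, 0, 0, 0], [40, -30, 0, 0, 0, 0, 0], [40, -30, 0, 0, 0, 0, 0]],
])

```text
clock: 1.2
eef_pos: [0.3316, -0.233, 0.2305]
tool_rot: [0.977, 0.212, 0.001, 0.002]
ft_force: [0.9, -0.5, -0.1]
grip_width: 0.0124
```

Request:
jog_arm([
  [[40, -30, 0, 0, 0, 0, 0], [40, -30, 0, 0, 0, 0, 0], [40, -30, 0, 0, 0, 0, 0], [40, -30, 0, 0, 0, 0, 0], [40, -30, 0, 0, 0, 0, 0]],
])

```text
clock: 1.7
eef_pos: [0.4504, -0.0125, 0.2319]
tool_rot: [0.977, 0.212, 0.003, 0.003]
ft_force: [1.1, -0.8, -0.2]
grip_width: 0.0
```

Request:
jog_arm([
  [[0, 0, 0, 0, 0, 8, 0], [0, 0, 0, 0, 0, 8, 0], [0, 0, 0, 0, 0, 8, 0], [0, 0, 0, 0, 0, 4, 0], [0, 0, 0, 0, 0, 0, 0]],
])

```text
clock: 2.2
eef_pos: [0.4532, -0.0177, 0.2318]
tool_rot: [1.0, -0.022, 0.005, -0.004]
ft_force: [-0.1, -0.2, -0.8]
grip_width: 0.0001
```

Request:
jog_arm([
  [[8, -30, -5, 0, 0, 0, 0], [8, -28, -5, 0, 0, 0, 0], [0, 0, 0, 0, 0, 0, 0]],
])

```text
clock: 2.5
eef_pos: [0.4706, 0.009, 0.2431]
tool_rot: [1.0, -0.001, 0.005, -0.017]
ft_force: [0.2, -0.5, -0.9]
grip_width: 0.0001
```

Run:
```python
from h import *
o=get_obs(); print(o['eef_pos'],o['tool_rot'],o['ft_force'])
im=camera('wrist'); save('w1.png',im)
for n in ['wheel_l','latch_post','lock_plate','box']:
    print(n,[(round(d['conf'],2),np.round(d['at'],0).tolist(),int(d['pixels'].sum())) for d in masks_of(n,'wrist')[:4]])
```

```text
[0.47062194 0.00903023 0.243149  ] [ 9.99838734e-01 -9.21234548e-04  4.89352477e-03 -1.72542834e-02] [ 0.20382737 -0.49790822 -0.92753721]
wheel_l [(0.98, [218.0, 102.0], 2002), (0.96, [292.0, 108.0], 1654), (0.76, [366.0, 112.0], 1588)]
latch_post [(0.58, [302.0, 212.0], 481)]
lock_plate [(0.89, [297.0, 116.0], 69619)]
box [(0.58, [296.0, 119.0], 69514)]
```

View pics/w1.png

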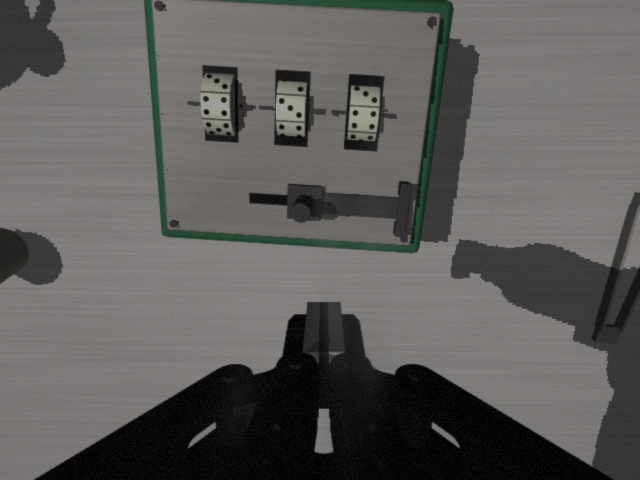

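The wheels l/m/r are at about (218,102), (292,108) and (366,112), with the post top at (302,210). The lid corners are at BL (163,236), BR (418,251) and TR (452,3). Next I'll fit the box pose and zoom in on the dots.

Run:
```python
from h import *
from scipy.optimize import least_squares
k,T=pose('wrist'); im=cv2.imread('pics/w1.png')
L=np.array([[15,50,108],[15,0,108],[15,-50,108],[-90,105,93],[-90,-105,93],[90,-105,93],[-50,np.nan,134]])/1e3
uv=np.array([[219,105],[292,109],[365,113],[163,236],[418,251],[452,3],[302,211]])
def W(p,L): 
    c,s=np.cos(p[2]),np.sin(p[2]); return L@np.array([[c,s,0],[-s,c,0],[0,0,1]])+[p[0],p[1],0]
def f(p):
    q=L.copy(); q[6,1]=p[3]; return (proj(k,T,W(p,q))-uv).ravel()
r=least_squares(f,[.54,.04,0,0]); print(r.x,np.degrees(r.x[2]),r.fun.reshape(-1,2).round(1))
np.save('box.npy',r.x)
print(W(r.x,np.array([[15,50,110],[15,0,110],[15,-50,110],[-50,1e3*r.x[3],134]])/1e3).round(4))
s=im[55:160,190:400]; s=cv2.resize(s,None,fx=3.8,fy=3.8,interpolation=cv2.INTER_CUBIC); cv2.imwrite('pics/w1c.png',s)
```

```text
[ 0.53775988  0.03539375 -0.06049342 -0.01266083] -3.4660177969820287 [[-2.6 -0.5]
 [-1.8 -0. ]
 [-0.5  0.5]
 [-5.6  3.7]
 [ 2.7  5.9]
 [ 6.8 -6.8]
 [-0.2  2.4]]
[[ 0.5558  0.0844  0.11  ]
 [ 0.5527  0.0345  0.11  ]
 [ 0.5497 -0.0154  0.11  ]
 [ 0.4871  0.0258  0.134 ]]
```

View pics/w1c.png

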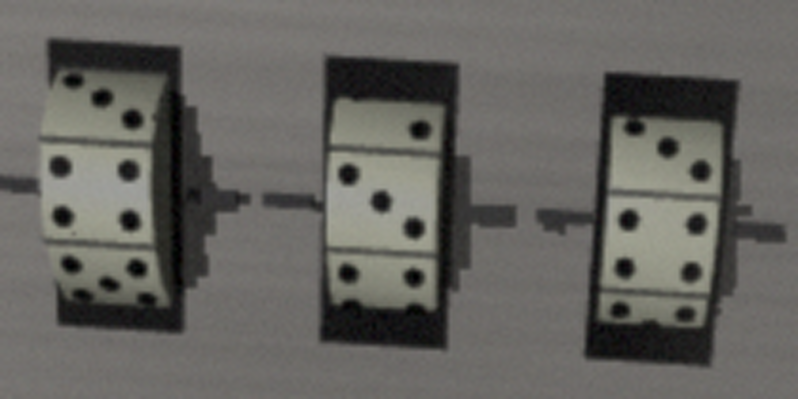

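```bash
cat >> h.py <<'E'
def W(p,L): 
    c,s=np.cos(p[2]),np.sin(p[2]); return np.asarray(L)@np.array([[c,s,0],[-s,c,0],[0,0,1]])+[p[0],p[1],0]
def go(x,y,z,yaw=0):
    "box-frame mm target -> tool-frame delta mm, rotvec deg"
    p=np.load('box.npy'); o=get_obs(); r=R.from_quat(o['tool_rot'])
    t=W(p,np.array([[x,y,z]])/1e3)[0]
    g=R.from_euler('z',p[2]+np.radians(yaw))*R.from_euler('x',np.pi)
    bx=R.from_euler('z',-p[2]).apply(o['eef_pos']-[p[0],p[1],0])*1e3
    print('clock',o['clock'],'box xyz now',bx.round(2),'delta',(r.inv().apply(t-o['eef_pos'])*1e3).round(1),'rot',np.degrees((r.inv()*g).as_rotvec()).round(2),'F',o['ft_force'].round(2))
E
python3 - <<'E'
from h import *
from scipy.optimize import least_squares
k,T=pose('wrist')
L=np.array([[15,50,109],[15,0,109],[15,-50,109],[-90,105,88],[-90,-105,88],[90,-105,88],[-50,np.nan,134]])/1e3
uv=np.array([[219,105],[292,109],[365,113],[163,236],[418,251],[452,3],[302,211]])
def f(p):
    q=L.copy(); q[6,1]=p[3]; q[3:6,2]=p[4]; return (proj(k,T,W(p,q))-uv).ravel()
r=least_squares(f,[.54,.04,0,0,.09],loss='soft_l1'); print(r.x,np.degrees(r.x[2]),f(r.x).reshape(-1,2).round(1))
np.save('box.npy',r.x); go(23,50,130)
E
```

```text
[ 0.53762506  0.03497013 -0.05969919 -0.01225654  0.0795319 ] -3.4205116213074906 [[-2.4 -0.2]
 [-1.3  0.2]
 [ 0.2  0.6]
 [ 2.1 -1.1]
 [ 0.   0.2]
 [ 1.5 -1.2]
 [-0.1  2.5]]
clock 2.75 box xyz now [-66.94 -31.06 242.24] delta [ 93.5 -72.1 115.4] rot [-1.95 -0.35  3.21] F [-0.2  -0.88 -0.51]
```

Request:
jog_arm([
  [[31, -24, 10, -2, -0.4, 3.2, 0], [31, -24, 10, 0, 0, 0, 0], [31, -24, 10, 0, 0, 0, 0], [0, 0, 35, 0, 0, 0, 0], [0, 0, 0, 0, 0, 0, 0]],
])

```text
clock: 3.25
eef_pos: [0.5635, 0.024, 0.1782]
tool_rot: [1.0, 0.01, -0.001, -0.022]
ft_force: [-1.4, -0.2, -0.6]
grip_width: 0.0003
```

```bash
python3 -c "
from h import *
go(23,50,120)"
```

```text
clock 3.25 box xyz now [ 26.48  -9.4  178.16] delta [  1.3 -56.9  60.7] rot [-2.49  0.16  4.57] F [-1.37 -0.21 -0.6 ]
```

Request:
jog_arm([
  [[0, -20, 0, 0, 0, 0, 0], [0, 0, 0, 0, 0, 0, 0]],
])

```text
clock: 3.45
eef_pos: [0.5631, 0.0349, 0.1805]
tool_rot: [1.0, 0.017, -0.001, -0.026]
ft_force: [-0.6, 0.5, -0.1]
grip_width: -0.0002
```

```bash
python3 -c "
from h import *
o=get_obs();print(o['joint_pos'].round(4),o['joint_vel'].round(3));go(23,50,120)"
```

```text
[0.034  0.3935 0.0847 1.2632 0.0518 3.1405] [-0.019 -0.019  0.023  0.008 -0.019  0.   ]
clock 3.45 box xyz now [ 25.45   1.41 180.47] delta [  2.2 -45.4  62.9] rot [-2.96  0.21  5.42] F [-0.57  0.53 -0.14]
```

Request:
jog_arm([
  [[0, 0, 0, -2.4, 0, 4, 0], [0, 0, 0, 0, 0, 0, 0]],
])

```text
clock: 3.65
eef_pos: [0.5639, 0.0106, 0.1843]
tool_rot: [1.0, 0.002, 0.001, -0.014]
ft_force: [0.4, -0.0, 0.2]
grip_width: -0.0
```

```bash
python3 -c "
from h import *
o=get_obs();print(o['joint_pos'].round(4),o['joint_vel'].round(3));go(23,50,120)"
```

```text
[0.0035 0.3891 0.0889 1.2693 0.0286 3.1406] [ 0.045 -0.024  0.015  0.005  0.049 -0.   ]
clock 3.65 box xyz now [ 27.65 -22.74 184.26] delta [ -0.1 -71.   66.3] rot [-1.64 -0.02  3.68] F [ 0.4  -0.03  0.18]
```

Request:
jog_arm([
  [[0, 0, 0, 0, 0, -8.5, 0], [0, 0, 0, 0, 0, -8.5, 0], [0, 0, 0, 0, 0, -8.5, 0], [0, 0, 0, 0, 0, -8.5, 0], [0, 0, 0, 0, 0, -8.5, 0]],
])

```text
clock: 4.15
eef_pos: [0.5659, 0.0124, 0.1939]
tool_rot: [0.929, 0.371, 0.013, -0.012]
ft_force: [0.4, 0.2, -0.6]
grip_width: 0.0001
```

Request:
jog_arm([
  [[0, 0, 0, 0, 0, -8.5, 0], [0, 0, 0, 0, 0, -8.5, 0], [0, 0, 0, 0, 0, -8.5, 0], [0, 0, 0, 0, 0, -8.5, 0], [0, 0, 0, 0, 0, -8.5, 0]],
])

```text
clock: 4.65
eef_pos: [0.5676, 0.015, 0.2037]
tool_rot: [0.728, 0.685, 0.023, -0.003]
ft_force: [0.7, -0.1, -0.4]
grip_width: 0.0006
```

Request:
jog_arm([
  [[0, 0, 0, 0, 0, -8.5, 0], [0, 0, 0, 0, 0, -8.5, 0], [0, 0, 0, 0, 0, -8.5, 0], [0, 0, 0, 0, 0, -8.5, 0], [0, 0, 0, 0, 0, -8.5, 0]],
])

```text
clock: 5.15
eef_pos: [0.5691, 0.0176, 0.2134]
tool_rot: [0.427, 0.904, 0.027, 0.011]
ft_force: [-0.5, 0.1, -0.3]
grip_width: 0.0001
```

Request:
jog_arm([
  [[0, 0, 0, 0, 0, -8.5, 0], [0, 0, 0, 0, 0, -8.5, 0], [0, 0, 0, 0, 0, -8.5, 0], [0, 0, 0, 0, 0, -8.5, 0], [0, 0, 0, 0, 0, -8.5, 0]],
])

```text
clock: 5.65
eef_pos: [0.5704, 0.0203, 0.2232]
tool_rot: [0.067, 0.997, 0.023, 0.026]
ft_force: [-0.4, -0.5, -0.2]
grip_width: -0.0001
```

```bash
python3 -c "
from h import *
o=get_obs();print(o['joint_pos'].round(4),o['joint_vel'].round(3));go(23,50,125,180)"
```

```text
[0.0133 0.3396 0.1171 1.292  0.0418 0.1477] [ 0.004 -0.023  0.015  0.012  0.007 -1.479]
clock 5.65 box xyz now [ 33.58 -12.7  223.23] delta [ 20.1  56.8 100.3] rot [ 2.74  2.94 -4.21] F [-0.4  -0.49 -0.25]
```

Request:
jog_arm([
  [[0, 0, 0, 2.7, 2.9, -4.2, 0], [10, 28, 30, 0, 0, 0, 0], [10, 28, 30, 0, 0, 0, 0], [0, 0, 20, 0, 0, 0, 0], [0, 0, 0, 0, 0, 0, 0]],
])

```text
clock: 6.15
eef_pos: [0.5571, 0.0813, 0.1521]
tool_rot: [0.027, 1.0, 0.002, 0.009]
ft_force: [0.3, -1.0, -0.1]
grip_width: -0.0
```

```bash
python3 -c "
from h import *
o=get_obs();print(o['joint_pos'].round(4));go(23,50,120,180)"
```

```text
[0.1443 0.3951 0.0116 1.1695 0.0012 0.1976]
clock 6.15 box xyz now [ 16.72  47.44 152.11] delta [-5.7  2.4 32.2] rot [0.27 0.98 0.36] F [ 0.33 -1.05 -0.06]
```

Request:
jog_arm([
  [[0, 0, 0, 0, 0, 0, 0], [0, 0, 0, 0, 0, 0, 0], [0, 0, 0, 0, 0, 0, 0]],
])

```text
clock: 6.45
eef_pos: [0.5593, 0.0817, 0.1573]
tool_rot: [0.027, 1.0, 0.003, 0.012]
ft_force: [-0.2, -1.0, 0.0]
grip_width: 0.0001
```

```bash
python3 -c "
from h import *
o=get_obs();print(o['joint_pos'].round(4));go(23,50,120,180)"
```

```text
[0.144  0.39   0.0177 1.1735 0.0019 0.1974]
clock 6.45 box xyz now [ 18.81  47.9  157.26] delta [-3.3  1.8 37.4] rot [0.39 1.38 0.36] F [-0.22 -1.    0.02]
```

Request:
jog_arm([
  [[-2.6, 1.8, 20, 0.5, 1.5, 0.4, 0], [0.7, 0, 17, 0, 0.1, 0, 0], [0.7, 0, 1.8, 0, 0.1, 0, 0], [0.7, 0, 1.8, 0, 0.1, 0, 0]],
])

```text
clock: 6.85
eef_pos: [0.565, 0.0823, 0.1223]
tool_rot: [0.032, 0.999, 0.0, 0.002]
ft_force: [0.2, 0.1, 0.4]
grip_width: 0.0002
```

```bash
python3 -c "
from h import *
go(23,50,118,180)"
```

```text
clock 6.85 box xyz now [ 24.54  48.93 122.28] delta [1.6 1.1 4.3] rot [ 0.03  0.21 -0.25] F [0.23 0.11 0.42]
```

Request:
jog_arm([
  [[2, 1, 3.8, 0, 0.3, -0.2, 0], [0.7, 0, 3.5, 0, 0.1, 0, 0], [0.7, 0, 2.8, 0, 0.1, 0, 0], [0.7, 0, 1.8, 0, 0.1, 0, 0]],
])

```text
clock: 7.25
eef_pos: [0.5623, 0.0834, 0.1125]
tool_rot: [0.031, 1.0, 0.001, -0.002]
ft_force: [-0.3, 0.4, 0.2]
grip_width: -0.0003
```

Request:
jog_arm([
  [[0.7, 0, 2.6, 0, 0.1, 0, 0], [0.7, 0, 1.8, 0, 0.1, 0, 0]],
])

```text
clock: 7.45
eef_pos: [0.5624, 0.0834, 0.1108]
tool_rot: [0.031, 1.0, 0.001, -0.001]
ft_force: [-2.5, -1.3, 10.5]
grip_width: -0.0002
```

Request:
jog_arm([
  [[0.7, 0, 2.6, 0, 0.1, 0, 0], [0.7, 0, 1.8, 0, 0.1, 0, 0]],
])

```text
clock: 7.65
eef_pos: [0.5626, 0.0834, 0.111]
tool_rot: [0.031, 1.0, 0.001, 0.0]
ft_force: [-3.4, -1.3, 9.8]
grip_width: 0.0002
```

Request:
jog_arm([
  [[4, 0, 2, 0, 0.1, 0, 0], [4, 0, 2, 0, 0.1, 0, 0], [4, 0, 2, 0, 0.1, 0, 0]],
])

```text
clock: 7.95
eef_pos: [0.5586, 0.0837, 0.1117]
tool_rot: [0.031, 0.999, 0.001, 0.008]
ft_force: [2.1, -2.0, 5.1]
grip_width: 0.0003
```

```bash
python3 -c "
from h import *
go(23,50,118,180)"
```

```text
clock 7.95 box xyz now [ 18.02  49.86 111.69] delta [-5.1  0.2 -6.2] rot [ 0.15  0.88 -0.15] F [ 2.07 -2.01  5.11]
```

Request:
jog_arm([
  [[6, 0, 2.4, 0, 0.5, 0, 0], [6, 0, 2.4, 0, 0.5, 0, 0], [6, 0, 2.4, 0, 0.5, 0, 0]],
])

```text
clock: 8.25
eef_pos: [0.5483, 0.0843, 0.1108]
tool_rot: [0.032, 0.999, 0.002, 0.004]
ft_force: [2.1, -1.5, 9.5]
grip_width: 0.0002
```

```bash
python3 -c "
from h import *
go(23,50,118,180)"
```

```text
clock 8.25 box xyz now [  7.75  49.92 110.84] delta [-15.3   0.2  -7. ] rot [ 0.19  0.51 -0.22] F [ 2.06 -1.55  9.5 ]
```

Request:
jog_arm([
  [[5.5, 0, 2.2, 0, 0.5, 0, 0], [3, 0, 2, 0, 0.5, 0, 0], [0, 0, -15, 0, 0, 0, 0], [-30, 0, -30, 0, 0, 0, 0], [-40, 0, -30, 0, 0, 0, 0]],
])

```text
clock: 8.75
eef_pos: [0.6019, 0.0798, 0.1789]
tool_rot: [0.031, 0.999, 0.001, -0.012]
ft_force: [2.8, 0.4, 0.5]
grip_width: -0.0001
```

Request:
jog_arm([
  [[-38, 15, -25, 0, 0.3, 0, 0], [0.7, 10, 1.8, 0, 0.1, 0, 0], [0.7, 0, 1.8, 0, 0.1, 0, 0]],
])

```text
clock: 9.05
eef_pos: [0.6463, 0.1031, 0.2015]
tool_rot: [0.032, 0.999, 0.002, -0.014]
ft_force: [-0.2, -0.0, -1.4]
grip_width: 0.0001
```

```bash
cat >> h.py <<'E'
def wheels(n):
    "wrist picture warped to the box plane z=109: 4 px/mm, up=+x, left=+y"
    k,T=pose('wrist'); p=np.load('box.npy'); im=camera('wrist')
    B=np.array([[45,75,110],[45,-75,110],[-15,-75,110],[-15,75,110]])/1e3
    H=cv2.getPerspectiveTransform(proj(k,T,W(p,B)).astype(np.float32),np.float32([[0,0],[750,0],[750,300],[0,300]]))
    s=cv2.warpPerspective(im,H,(750,300),flags=cv2.INTER_CUBIC)
    save(n+'_full.png',im); save(n+'.png',s)
    print('cam in box',(R.from_euler('z',-p[2]).apply(T[:3,3]-[p[0],p[1],0])*1e3).round(0))
E
python3 -c "
from h import *
go(23,50,118,180); wheels('a2')
print([(round(d['conf'],2),np.round(d['at'],0).tolist()) for d in masks_of('wheel_l','wrist')])
"
```

```text
clock 9.05 box xyz now [104.41  74.51 201.48] delta [ 78.9 -25.1  85.7] rot [ 0.16 -1.62 -0.23] F [-0.24 -0.02 -1.43]
cam in box [ 25.  74. 347.]
[(0.75, [285.0, 104.0]), (0.69, [116.0, 104.0])]
```

View pics/a2.png

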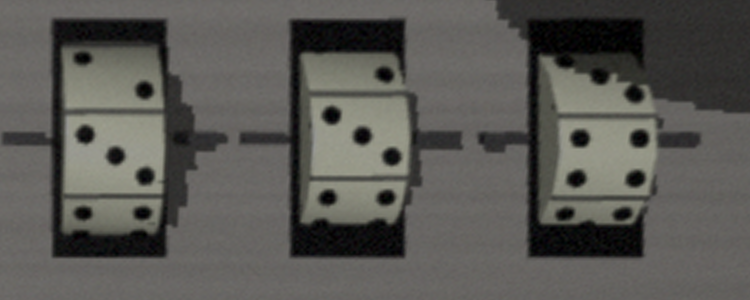

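```bash
python3 -c "
from h import *
p=np.load('box.npy'); d=W([0,0,p[2]],[[.001,.001,0]])[0]; p[:2]+=d[:2]; np.save('box.npy',p)
go(23,50,114,180)"
```

```text
clock 9.15 box xyz now [102.19  72.3  201.06] delta [ 76.5 -22.8  89.3] rot [ 0.1  -1.69 -0.27] F [ 0.07 -0.08 -0.71]
```

Request:
jog_arm([
  [[26, -8, 15, 0, -1, -0.3, 0], [26, -8, 20, 0, -0.5, 0, 0], [26, -7, 20, 0, 0, 0, 0], [0.7, 0, 20, 0, 0.1, 0, 0], [0.7, 0, 1.8, 0, 0.1, 0, 0]],
])

```text
clock: 9.65
eef_pos: [0.5478, 0.0806, 0.1169]
tool_rot: [0.03, 1.0, -0.001, -0.011]
ft_force: [-0.2, 0.0, 0.3]
grip_width: -0.0
```

```bash
python3 -c "
from h import *
go(24,50,114,180)"
```

```text
clock 9.65 box xyz now [  6.42  45.2  116.86] delta [-17.6   4.8   2.5] rot [-0.11 -1.24  0.02] F [-0.19  0.04  0.26]
```

Request:
jog_arm([
  [[-16, 5, 2, 0, -1, 0, 0], [0.5, 0, 2, 0, 0.1, 0, 0], [0.7, 0, 1.8, 0, 0.1, 0, 0]],
])

```text
clock: 9.95
eef_pos: [0.562, 0.0842, 0.1116]
tool_rot: [0.03, 1.0, -0.001, -0.004]
ft_force: [-3.0, -0.6, 5.1]
grip_width: -0.0001
```

```bash
python3 -c "
from h import *
go(24,50,112.2,180)"
```

```text
clock 9.95 box xyz now [ 20.41  49.64 111.64] delta [-3.6  0.4 -0.6] rot [-0.15 -0.44 -0.  ] F [-2.98 -0.63  5.11]
```

Request:
jog_arm([
  [[5, 0, 2.7, 0, 0, 0, 0], [6, 0, 2.4, 0, 0.3, 0, 0], [6, 0, 2.4, 0, 0.4, 0, 0]],
])

```text
clock: 10.25
eef_pos: [0.5555, 0.0846, 0.1117]
tool_rot: [0.031, 1.0, -0.001, 0.002]
ft_force: [3.0, -1.6, 4.8]
grip_width: -0.0003
```

```bash
python3 -c "
from h import *
go(24,50,112.2,180)"
```

```text
clock 10.25 box xyz now [ 13.86  49.64 111.73] delta [-10.1   0.4  -0.4] rot [-0.15  0.22 -0.08] F [ 2.97 -1.61  4.82]
```

Request:
jog_arm([
  [[6, 0, 2.8, 0, 0.3, 0, 0], [3.5, 0, 2.5, 0, 0.3, 0, 0]],
])

```text
clock: 10.45
eef_pos: [0.5527, 0.0848, 0.1116]
tool_rot: [0.031, 1.0, -0.001, 0.005]
ft_force: [1.9, -1.8, 6.2]
grip_width: -0.0
```

```bash
python3 -c "
from h import *
go(24,50,112.2,180)"
```

```text
clock 10.45 box xyz now [ 11.09  49.64 111.63] delta [-12.9   0.4  -0.4] rot [-0.13  0.53 -0.14] F [ 1.87 -1.8   6.17]
```

Request:
jog_arm([
  [[5, 0, 2.5, 0, 0.5, 0, 0], [5, 0, 2.4, 0, 0.5, 0, 0]],
])

```text
clock: 10.65
eef_pos: [0.5492, 0.085, 0.1115]
tool_rot: [0.032, 0.999, -0.001, 0.003]
ft_force: [2.5, -1.6, 4.8]
grip_width: 0.0004
```

```bash
python3 -c "
from h import *
go(24,50,112.2,180)"
```

```text
clock 10.65 box xyz now [  7.56  49.68 111.51] delta [-16.4   0.4  -0.6] rot [-0.11  0.38 -0.2 ] F [ 2.55 -1.58  4.8 ]
```

Request:
jog_arm([
  [[4, 0, 2.4, 0, 0.5, 0, 0], [0.5, 0, -12, 0, 0, 0, 0], [-25, -10, -30, 0, 0, 0, 0], [-35, -20, -30, 0, 0, 0, 0], [-35, -20, -15, 0, 0, 0, 0]],
])

```text
clock: 11.15
eef_pos: [0.6333, 0.0318, 0.2001]
tool_rot: [0.028, 1.0, -0.0, -0.004]
ft_force: [2.5, 0.7, 0.4]
grip_width: 0.0002
```

Request:
jog_arm([
  [[-10, 0, 1.8, 0, 0.1, 0, 0], [0.7, 0, 1.8, 0, 0.1, 0, 0]],
])

```text
clock: 11.35
eef_pos: [0.6477, 0.0285, 0.2004]
tool_rot: [0.03, 1.0, -0.0, -0.002]
ft_force: [-0.9, 0.2, -0.4]
grip_width: -0.0001
```

```bash
python3 -c "
from h import *
go(7,-50,116,180); wheels('a3')"
```

```text
clock 11.35 box xyz now [109.27  -0.89 200.39] delta [101.9 -49.2  84.9] rot [-0.02 -0.25 -0.04] F [-0.88  0.23 -0.44]
cam in box [ 26.  -1. 343.]
```

View pics/a3.png

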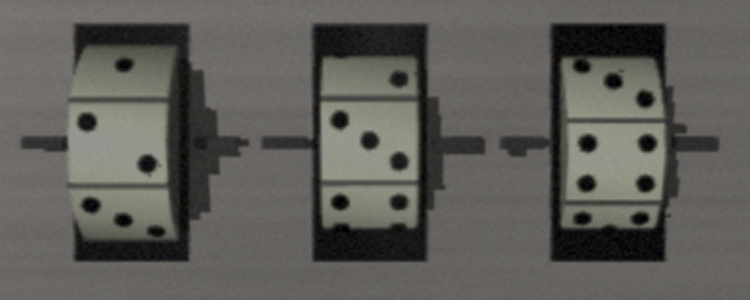

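Request:
jog_arm([
  [[28, -14, 10, 0, 0, 0, 0], [28, -14, 20, 0, 0, 0, 0], [28, -14, 20, 0, 0, 0, 0], [0.7, 0, 20, 0, 0.1, 0, 0], [0.7, 0, 1.8, 0, 0.1, 0, 0]],
])

```text
clock: 11.9
eef_pos: [0.5478, -0.0061, 0.1244]
tool_rot: [0.028, 1.0, 0.0, -0.009]
ft_force: [0.3, -0.8, -0.2]
grip_width: 0.0001
```

```bash
python3 -c "
from h import *
go(5,-50,116,180)"
```

```text
clock 11.9 box xyz now [ 11.65 -41.35 124.42] delta [ 6.5 -8.6  8.5] rot [ 0.02 -1.04  0.25] F [ 0.26 -0.76 -0.19]
```

Request:
jog_arm([
  [[6.5, -8.5, 6, 0, -1, 0.2, 0], [0.7, 0, 5, 0, 0.1, 0, 0], [0.7, 0, 1.8, 0, 0.1, 0, 0]],
])

```text
clock: 12.2
eef_pos: [0.5379, -0.0123, 0.1128]
tool_rot: [0.028, 1.0, 0.001, -0.002]
ft_force: [0.2, 0.3, 0.5]
grip_width: -0.0002
```

```bash
python3 -c "
from h import *
go(5,-50,113,180)"
```

```text
clock 12.2 box xyz now [  2.08 -48.19 112.76] delta [-2.9 -1.8 -0.3] rot [ 0.07 -0.28  0.19] F [0.23 0.3  0.52]
```

Request:
jog_arm([
  [[-2, -1.8, 1.5, 0, 0, 0.2, 0], [0.5, 0, 1.2, 0, 0, 0, 0]],
])

```text
clock: 12.4
eef_pos: [0.541, -0.0134, 0.1111]
tool_rot: [0.029, 1.0, 0.001, -0.001]
ft_force: [-0.8, 0.4, -0.0]
grip_width: 0.0003
```

Request:
jog_arm([
  [[0.5, 0, 1.5, 0, 0, 0, 0], [0.5, 0, 1, 0, 0, 0, 0]],
])

```text
clock: 12.6
eef_pos: [0.5412, -0.0129, 0.1089]
tool_rot: [0.029, 1.0, 0.001, -0.001]
ft_force: [-0.4, -0.1, 0.0]
grip_width: -0.0002
```

```bash
python3 -c "
from h import *
go(5,-50,110,180)"
```

```text
clock 12.6 box xyz now [  5.39 -48.61 108.87] delta [ 0.4 -1.4 -1.1] rot [ 0.1  -0.1   0.08] F [-0.44 -0.15  0.03]
```

Request:
jog_arm([
  [[0.3, -1, 0.8, 0, 0, 0, 0], [0.3, 0, 0.2, 0, 0, 0, 0]],
])

```text
clock: 12.8
eef_pos: [0.541, -0.0138, 0.1079]
tool_rot: [0.029, 1.0, 0.001, -0.0]
ft_force: [0.2, -0.5, 1.5]
grip_width: 0.0
```

Request:
jog_arm([
  [[0.3, 0, 0.8, 0, 0, 0, 0], [0.3, 0, 0.2, 0, 0, 0, 0]],
])

```text
clock: 13.0
eef_pos: [0.541, -0.0139, 0.1076]
tool_rot: [0.029, 1.0, 0.001, 0.0]
ft_force: [-0.7, 0.6, 1.7]
grip_width: 0.0001
```

```bash
python3 -c "
from h import *
go(5,-50,108,180)"
```

```text
clock 13.0 box xyz now [  5.28 -49.54 107.65] delta [ 0.3 -0.5 -0.4] rot [0.11 0.04 0.09] F [-0.67  0.56  1.65]
```

Request:
jog_arm([
  [[0.3, 0, 1.5, 0, 0, 0, 0], [0.3, 0, 1.2, 0, 0, 0, 0]],
])

```text
clock: 13.2
eef_pos: [0.5412, -0.0139, 0.1066]
tool_rot: [0.029, 1.0, 0.001, 0.002]
ft_force: [-1.9, -0.2, 8.4]
grip_width: 0.0002
```

Request:
jog_arm([
  [[-4, 0, 1.2, 0, 0, 0, 0], [-4, 0, 1.2, 0, 0, 0, 0]],
])

```text
clock: 13.4
eef_pos: [0.5486, -0.0143, 0.1068]
tool_rot: [0.029, 1.0, 0.001, 0.002]
ft_force: [-2.5, 1.2, 9.4]
grip_width: 0.0001
```

```bash
python3 -c "
from h import *
go(26,-50,107,180)"
```

```text
clock 13.4 box xyz now [ 12.88 -49.56 106.77] delta [-13.1  -0.5  -0.2] rot [0.12 0.24 0.09] F [-2.47  1.15  9.36]
```

Request:
jog_arm([
  [[-4, 0, 1, 0, 0.1, 0, 0], [-4, 0, 1, 0, 0.1, 0, 0]],
])

```text
clock: 13.6
eef_pos: [0.5562, -0.0148, 0.1071]
tool_rot: [0.029, 1.0, 0.001, 0.001]
ft_force: [-3.9, 0.6, 7.5]
grip_width: -0.0
```

```bash
python3 -c "
from h import *
go(26,-50,107,180)"
```

```text
clock 13.6 box xyz now [ 20.5  -49.56 107.1 ] delta [-5.5 -0.5  0.1] rot [0.12 0.07 0.08] F [-3.94  0.65  7.53]
```

Finish the stroke, lift off and look.

Request:
jog_arm([
  [[-4, 0, 1, 0, 0.1, 0, 0], [-1.2, 0, 1, 0, 0.1, 0, 0]],
])

```text
clock: 13.8
eef_pos: [0.5612, -0.015, 0.1069]
tool_rot: [0.029, 1.0, 0.001, -0.001]
ft_force: [-2.8, 0.9, 6.6]
grip_width: -0.0001
```

Request:
jog_arm([
  [[0, 0, -12, 0, 0, 0, 0], [-25, 10, -30, 0, 0, 0, 0], [-35, 20, -30, 0, 0, 0, 0], [-20, 20, -15, 0, 0, 0, 0], [0.7, 0, 1.5, 0, 0.1, 0, 0]],
])

```text
clock: 14.3
eef_pos: [0.6411, 0.0305, 0.1935]
tool_rot: [0.03, 1.0, 0.001, -0.006]
ft_force: [0.1, -1.0, 0.7]
grip_width: -0.0
```

```bash
python3 -c "
from h import *
go(-50,-35,150,180); wheels('a4')"
```

```text
clock 14.3 box xyz now [102.59   0.7  193.46] delta [152.  -36.   45.3] rot [ 0.12 -0.74 -0.07] F [ 0.13 -1.02  0.67]
cam in box [ 21.   0. 337.]
```

View pics/a4.png

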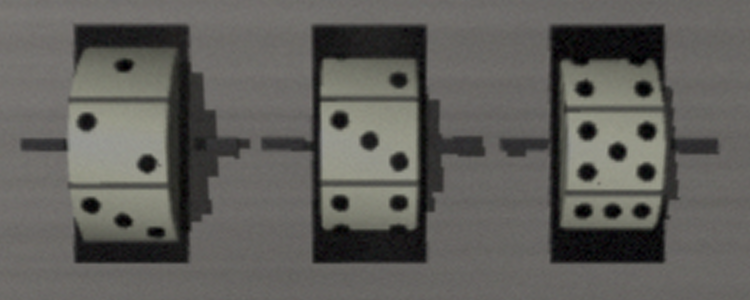

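Left is on 2, middle on 3 and right on 5. Group centres are at rows 142, 141 and 149.5 against ridges at 144–146, so all are within about 0.07 rad. Next is the latch.

Request:
jog_arm([
  [[45, -11, 5, 0, -0.5, 0, 0], [45, -11, 5, 0, 0, 0, 0], [45, -11, 15, 0, 0, 0, 0], [5, 0, 5, 0, 0, 0, 0], [0.7, 0, 1.8, 0, 0.1, 0, 0]],
])

```text
clock: 14.85
eef_pos: [0.4819, 0.0024, 0.1493]
tool_rot: [0.032, 0.999, -0.001, -0.017]
ft_force: [0.7, -0.6, -0.0]
grip_width: 0.0001
```

```bash
python3 -c "
from h import *
go(-50,-37,142,180)"
```

```text
clock 14.85 box xyz now [-54.68 -36.87 149.34] delta [-4.9 -0.1  7.2] rot [-0.16 -1.89 -0.21] F [ 0.66 -0.6  -0.05]
```

Request:
jog_arm([
  [[-4, 0, 10, 0, -1.9, -0.2, 0], [0.5, 0, 10, 0, 0, 0, 0], [0.5, 0, 8, 0, 0, 0, 0], [0.5, 0, 1, 0, 0, 0, 0]],
])

```text
clock: 15.25
eef_pos: [0.485, 0.0011, 0.1192]
tool_rot: [0.031, 1.0, -0.002, 0.0]
ft_force: [0.1, 0.3, 0.4]
grip_width: 0.0
```

```bash
python3 -c "
from h import *
go(-50,-28,113,180)"
```

```text
clock 15.25 box xyz now [-51.52 -37.95 119.19] delta [-1.5 10.   6.2] rot [-0.18  0.05 -0.1 ] F [0.15 0.33 0.42]
```

Request:
jog_arm([
  [[-1, 2, 4.5, 0, 0, 0, 0], [0.3, 3, 0.8, 0, 0, 0, 0], [0.3, 2, 0.8, 0, 0, 0, 0], [0.3, 0, 0.8, 0, 0, 0, 0]],
])

```text
clock: 15.65
eef_pos: [0.4878, 0.0082, 0.1122]
tool_rot: [0.031, 1.0, -0.002, 0.001]
ft_force: [0.9, -1.8, 1.8]
grip_width: 0.0002
```

Request:
jog_arm([
  [[0.3, 3, 0.5, 0, 0, 0, 0], [0.3, 3, 0.5, 0, 0, 0, 0]],
])

```text
clock: 15.85
eef_pos: [0.4882, 0.0138, 0.1118]
tool_rot: [0.031, 1.0, -0.003, 0.002]
ft_force: [-0.1, -2.2, 1.9]
grip_width: 0.0001
```

```bash
python3 -c "
from h import *
go(-50,-28,113,180)"
```

```text
clock 15.85 box xyz now [-49.06 -25.05 111.81] delta [ 0.9 -3.  -1.2] rot [-0.34  0.21 -0.15] F [-0.15 -2.17  1.9 ]
```

Request:
jog_arm([
  [[0.3, 3, 0.3, -0.2, 0, 0, 0], [0.3, 3, 0.3, -0.1, 0, 0, 0], [0.3, 3, 0.3, -0.1, 0, 0, 0]],
])

```text
clock: 16.15
eef_pos: [0.4887, 0.0233, 0.1116]
tool_rot: [0.031, 1.0, 0.0, 0.003]
ft_force: [0.2, -0.9, 0.9]
grip_width: -0.0001
```

Request:
jog_arm([
  [[0.3, 3, 0.3, -0.1, 0, 0, 0], [0.3, 2, 0.3, -0.1, 0, 0, 0]],
])

```text
clock: 16.35
eef_pos: [0.4888, 0.0289, 0.1112]
tool_rot: [0.031, 1.0, 0.002, 0.004]
ft_force: [0.6, -2.6, 1.4]
grip_width: 0.0
```

```bash
python3 -c "
from h import *
go(-50,-6,113,180)"
```

```text
clock 16.35 box xyz now [-49.33  -9.94 111.24] delta [ 0.7  3.9 -1.7] rot [ 0.27  0.41 -0.15] F [ 0.63 -2.59  1.45]
```

Request:
jog_arm([
  [[0.3, 2, 0, 0.2, 0.2, 0, 0], [0.3, 1.5, 0, 0, 0.1, 0, 0]],
])

```text
clock: 16.55
eef_pos: [0.4888, 0.0327, 0.1112]
tool_rot: [0.031, 1.0, 0.0, 0.001]
ft_force: [1.5, -3.1, 0.9]
grip_width: -0.0
```

Request:
jog_arm([
  [[0.3, 1, 0, 0, 0.1, 0, 0], [0.3, 1, 0, 0, 0.1, 0, 0]],
])

```text
clock: 16.75
eef_pos: [0.4888, 0.0336, 0.1113]
tool_rot: [0.032, 1.0, -0.001, -0.0]
ft_force: [1.4, -5.7, 0.6]
grip_width: 0.0003
```

```bash
python3 -c "
from h import *
go(-50,-6,113,180)"
```

```text
clock 16.75 box xyz now [-49.69  -5.24 111.29] delta [ 0.3 -0.8 -1.7] rot [-0.14 -0.02 -0.2 ] F [ 1.44 -5.7   0.63]
```

Request:
jog_arm([
  [[0.3, 1.5, 0, 0, 0, 0, 0], [0.3, 1, 0, 0, 0, 0, 0]],
])

```text
clock: 16.95
eef_pos: [0.4888, 0.0338, 0.1114]
tool_rot: [0.032, 0.999, -0.004, 0.0]
ft_force: [0.9, -6.7, 1.3]
grip_width: -0.0001
```

Request:
jog_arm([
  [[0, -4, 0, 0, 0, 0, 0], [0, -4, 0, 0, 0, 0, 0], [0, -3, -12, 0, 0, 0, 0], [0, 0, -30, 0, 0, 0, 0], [-30, 0, -30, 0, 0, 0, 0]],
])

```text
clock: 17.45
eef_pos: [0.5083, 0.023, 0.1781]
tool_rot: [0.031, 0.999, -0.001, -0.011]
ft_force: [1.3, -0.6, 0.3]
grip_width: -0.0001
```

Request:
jog_arm([
  [[-30, 0, -10, 0, 0, 0, 0], [-20, 5, 0, 0, 0, 0, 0], [0.5, 0, 1.5, 0, 0, 0, 0]],
])

```text
clock: 17.75
eef_pos: [0.5634, 0.0263, 0.1902]
tool_rot: [0.031, 0.999, 0.002, -0.008]
ft_force: [-0.6, 0.2, 0.4]
grip_width: 0.0003
```

```bash
python3 -c "
from h import *
go(60,0,200,180); wheels('a5')"
```

```text
clock 17.75 box xyz now [ 25.25  -8.09 190.15] delta [-34.6   8.2 -10.3] rot [ 0.23 -0.88 -0.15] F [-0.62  0.24  0.43]
cam in box [-56.  -9. 334.]
```

View pics/a5_full.png

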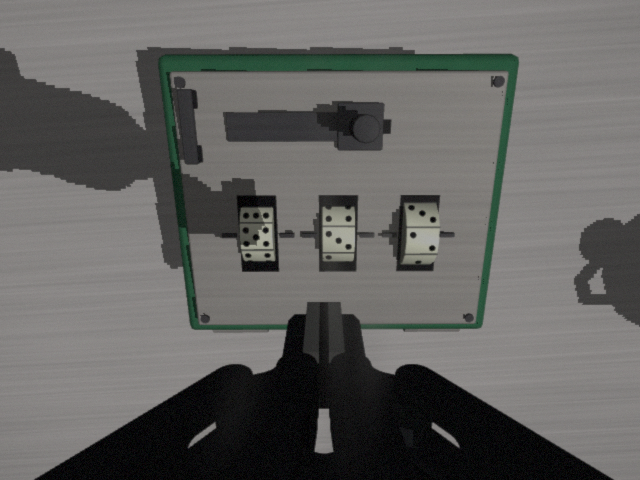

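```bash
python3 -c "
from h import *
p=np.load('box.npy')
def b(k,T,uv,z):
    return (R.from_euler('z',-p[2]).apply(ray(k,T,uv,z)-[p[0],p[1],0])*1e3).round(1)
k,T=pose('wrist')
print('final',[(n,b(k,T,u,z)) for n,u,z in [('post',(367,127),.134),('footL',(385,127),.1035),('footR',(336,127),.1035),('keeperR',(197,125),.109),('bolt',(225,126),.1015),('wheel_m',(339,235),.11),('slotend',(391,126),.098)]])
"
```

```text
final [('post', array([-51.6,  13.3, 134. ])), ('footL', array([-50.7,  26.8, 103.5])), ('footR', array([-50.7,  -0.9, 103.5])), ('keeperR', array([-52.1, -77.4, 109. ])), ('bolt', array([-51.4, -63.9, 101.5])), ('wheel_m', array([ 11. ,   1.2, 110. ])), ('slotend', array([-51.1,  31.1,  98. ]))]
```

View pics/a5.png

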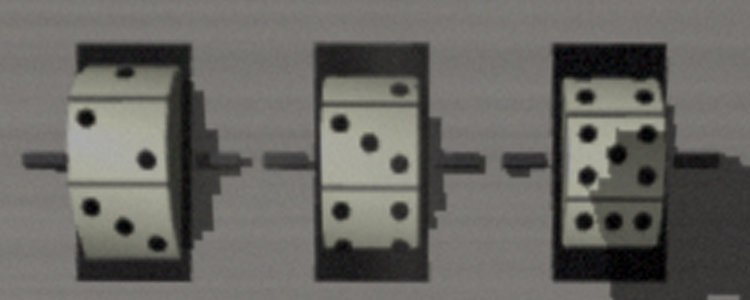

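```bash
python3 -c "
from h import *
go(60,0,200,180); print(job_done())"
```

```text
clock 17.8 box xyz now [ 23.47  -8.44 189.56] delta [-36.3   8.6 -11.1] rot [ 0.19 -1.02 -0.15] F [-0.02 -0.62 -0.13]
the job is handed in; nothing more can be done
None
```

I set the lock to 2-3-5, slid the latch left to its stop, let go and handed the job in at 17.8 s; the hand-in gave no verdict.

- **Wheels:** I rolled the left wheel from 4 to 2 dots in two strokes and the right wheel from 4 to 5 in one. I never touched the middle wheel. Before the latch was pushed, the camera showed all three groups within about 0.07 rad of centre. In the last picture they read the same.
- **Latch:** The post moved from about y = -12 to +13 mm in the box frame, against a full travel of 24 mm. At the end the push force rose from about 2.5 N to 6.7 N while the finger stood still, so it was at the stop.
- **Forces:** The highest contact force read was about 10.5 N. Forces were only read at the end of each move call, so a brief higher peak would not have shown.
- **At hand-in:** The fingers were raised about 80 mm clear of the wheels, with the wrist force near zero.
- **Unchecked or uncertain:**
  - The wrist camera fits disagreed by 1–2 mm between tool orientations, and I corrected for that by averaging.
  - I did not look again at the pot, cup and tongs, but the arm stayed over the box and was not near them.

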